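Gather the roller wheels in the tipping tray

TASK

A roller wheel has been left on the bench: set it down flat in the tipping tray with the other two, at the end of the tray away from the push lip. Then push the lip down with the closed fingers until the tray rests firmly on the buffer under it, and keep a steady press of about 15 N (never over 25 N) on it for a good second while the wheels slide down to the lip end. Let the tray come back up level slowly with your hand still on it, leaving all three wheels gathered at the lip end and everything else where it was.

Things in the scene. Friction and masses are not known exactly. Their poses are not given: they have to be found in the camera images.
- tray (a joint): tilt of the tray, rad: 0 = level on its rear posts (as at the start), grows as the lip end goes down, at most 0.65. A return spring lifts it: 3 to 7 N at the lip hold it down anywhere before the buffer; let go, it flies up. Keep its turning below 1.5 rad/s both ways (0.25 m/s at the lip). The wheels slide by 0.28 rad, less than where the buffer lands
- tray_hinge (a point): middle of the tray's cross hinge, level with its underside, 110 mm above the bench. A sprung buffer foot under the lip half of the tray lands on a wedge out of sight below: somewhere between 0.28 and 0.52 rad, different every time and not measured, so feel for it. From there the force at the lip rises about 3.5 N per mm of further travel
- stand: grey stand that carries the tray, fixed to the bench; origin on the bench under the hinge; x axis points along the tray from the lip to the rear end. The tray is an open aluminium tray, outside 290 x 160 mm, walls 5 mm thick, 22 mm high above its slippery floor
- tray_lip (a point): centre of the top face of the push lip: a flat aluminium ledge 44 mm (along the tray) x 110 mm (across) standing out from the top of one end wall, 165 mm along from the hinge and 28 mm higher, 138 mm above the bench when level. It moves on an arc about the hinge (going down, also up to 10 mm inward) and tilts: x points along the tray from the lip to the rear end, y across, z up
- tray_in (a point): centre of the upper face of the tray's floor (114 mm above the bench when level), tilts with the tray; x axis points along the tray away from the lip end, y across, z up. The inside reaches from x = -140 mm (lip end wall) to +140 mm (rear wall), and 75 mm to each side
- stray_mid (a point): the wheel left on the bench, centre of its rim, half-way up it (8 mm above what it lies on), z axis along the wheel's axle (up): solid aluminium wheel 40 mm across and 16 mm thick, lying flat, with a 20 mm hub rising 5 mm above it; about 0.06 kg
- wheel_a_mid (a point): first of the two same wheels lying flat in the tray (0 to 45 mm from the middle of the floor towards the rear end, on the -y side), same point and axes as the stray's
- wheel_b_mid (a point): second of the two same wheels in the tray (0 to 45 mm from the middle towards the rear end, on the +y side), same point and axes
- collar: bystander: aluminium collar as big as a wheel (40 mm across, 16 mm high) but with an open 24 mm bore; origin at its underside; leave alone
- ink_jar: bystander: jar 64 mm across, 75 mm high, origin under it
- wood_block: bystander: light wooden block 100 x 40 x 23 mm, origin under it
- wrench: bystander: wrench lying on the bench
- screwdriver: bystander: screwdriver lying on the bench
- mug: bystander: mug 80 mm across, 90 mm high, origin under it
- oil: bystander: oil bottle 56 mm across, 140 mm high, origin under it
Not all that is in view belongs to the job. Leave any blue or pink look-alike of the part that bears stray_mid alone. Leave any green look-alike of the part that bears wheel_a_mid alone.

How it is judged:
By the outcome, as a careful person would: the job done as asked, in the order asked, and still so for the second after the job is handed in, with the robot touching nothing.
It also fails if it takes over 61 s, if anything falls off the work surface, if the arm or the gripper's body presses on something with over 40 N, if the wrist force passes 120 N, or if a joint passes its speed limit or range.

ROBOT

A 6-joint arm with a two-finger parallel gripper is mounted at the origin on the work surface. World frame = base frame: x ahead of the robot, y to its left, z up, the work surface at z = 0. Lengths are in mm, angles in rad, forces in N, time in s.
With the tool pointing down it reaches from about 350 to 850 mm from the base axis. Payload 8.1 kg.
Tool frame: the origin (TCP) lies at the very end of the fingers, on their centre line; the grasp point (between the pads) lies 19 mm behind it; z points along the fingers, y is the line along which they close (so a half turn about z gives the same grasp; the last joint's range is limited). The gripper opens to 85 mm and grips with 20 to 120 N. Pads are 22 mm wide; open, the fingers measure 114 mm over their backs; the gripper's body (76 mm by 85 mm) begins 54 mm behind the grasp point. The pads swing forward as they close: fully open they stand 13 mm farther back than shut.
Start: joints at [1.114, 0.13, 1.488, -0, 1.523, -0.085], TCP at [217.955, 559.018, 231.292] pointing down, gripper open.
Joint ranges: [-2.96, 2.96], [-0.89, 2.26], [0.02, 2.5], [-1.34, 4.48], [0, 2.73], [-2.66, 2.66]. Speed limits (rad/s): [2.39, 2.39, 2.79, 3.14, 3.14, 3.14].

INTERFACE

Orientations are given as a unit quaternion [w, x, y, z].
In Python, from workcell import ctrl gives the robot as it stands.
- The arm moves only by the tool jog_arm, never from a script. Its argument "motion" is a list of rows, each an object with "travel": the shift along the tool's x, y, z in m, a list of three; "twist": the turn about the tool's z in rad. In form: [{"travel": [dx, dy, dz], "twist": twist}, ...]. A call has 1 to 12 rows; each row shifts and turns the commanded pose from where the row before left it, along the tool's axes as they then stand; what a row does not reach is not made up. A row lasts 1/12 s, in which the tool goes at most 41.7 mm and 7.16 degrees, less where a joint would pass 70% of its speed; a pose out of reach is approached as far as the arm can. A call is refused whole if a number of a shift passes 0.0417 or a number of a turn 0.125, either way. A call with a gripper value outside its range is refused whole. "jaw" is the opening in per cent of the stroke, from 0 (shut) to 100 (fully open), set as the call begins (left out, the last holds). The fingers move at their own pace and stop on an object; "newtons" is the grip in N (left out, the last holds). Time passes only in rows, so rows that do not move let the fingers close. It gives the time, the measured TCP pose, the force, the opening and the grip force at its end, in the units of the state.
- ctrl.state(): the state, without advancing time (a new reading comes with each control period).
- ctrl.snapshot(name): name is "scene" or "top"; returns the picture (400x640x3 uint8, blue, green, red); there is no depth.
- ctrl.calibration(name): a dict with "camera_matrix" (3x3 intrinsics, pixels), "R" (3x3) and "t" (3): a world point X has camera coordinates R X + t. Camera axes: x right, y down, z forward; pixel columns grow to the right and rows downward; lengths in mm; the calibration is good to about 2 mm. A picture is of the moment at which its call begins. calibration takes no time and is no camera call.
- ctrl.close_job(): hands the job in; it is judged then, once.
The state is a dict: "time": time; "q": joint angles; "joint_velocities": joint speeds; "joint_torque": joint torques, N m; "eef_pos": TCP position; "tcp_rot": TCP orientation; "wrist_force": force on the tool from outside, world axes, zero at the start; "wrist_torque": the same for the moment, N m; "finger_gap": finger opening in mm; "gripper_force": force on a finger pad.
Only numpy, scipy, OpenCV 4.12 (cv2) and the standard library are available. Lean on these libraries where they do the work, as an engineer would, in place of code of your own. Each camera call takes 0.05 s, during which the arm holds its last target. There are 200 camera calls.

## Working session

There is one attempt and no reset: what is moved stays moved. The work goes in short steps, Python scripts to look and compute and a tool call to move; the robot and the scene stay as the last step left them, time stands still between calls to the robot, and variables do not carry over. Pictures are saved under pics/ and viewed, at most 10 in all, crops included, and the job is handed in when it is done.

Besides the shell and the picture viewer there is one more tool, called as a command line: name --argument value ..., lists and objects as JSON in quotes. jog_arm: Moves the arm, as the interface text tells. Its arguments: {"type":"object","properties":{"motion":{"type":"array","items":{"type":"object","properties":{"travel":{"type":"array","items":{"type":"number"}},"twist":{"type":"number"}}}},"jaw":{"type":"number"},"newtons":{"type":"number"}},"required":["motion"]}

```bash
mkdir -p pics; cat > h.py <<'E'
import numpy as np, cv2
from workcell import ctrl
def ray(cam,u,v,z):
    c=ctrl.calibration(cam);K,R,t=[np.array(c[k],float) for k in("camera_matrix","R","t")]
    t=t.ravel();C=-R.T@t;d=R.T@np.linalg.inv(K)@np.array([u,v,1.]);return C+d*(z-C[2])/d[2]
def proj(cam,X):
    c=ctrl.calibration(cam);K,R,t=[np.array(c[k],float) for k in("camera_matrix","R","t")]
    p=K@(R@np.array(X,float)+t.ravel());return p[:2]/p[2]
E
python3 - <<'E'
from h import *
for n in("scene","top"):
    im=ctrl.snapshot(n);cv2.imwrite(f"pics/{n}0.png",im)
    c=ctrl.calibration(n);R=np.array(c["R"]);print(n,-R.T@np.array(c["t"]).ravel(),R[2],c["camera_matrix"])
print(ctrl.state())
E
```

```text
scene [1124.31718014  239.79470209 1080.0186322 ] [-0.50813388 -0.20091343 -0.83751642] [[365.69768118   0.         327.24099654]
 [  0.         365.69768118 198.53817944]
 [  0.           0.           1.        ]]
top [ 459.79409681   -3.47433612 1085.03405111] [ 0.07156759 -0.02384244 -0.99715075] [[365.59217619   0.         317.38499558]
 [  0.         365.59217619 198.76050527]
 [  0.           0.           1.        ]]
{'time': 0.1, 'q': array([ 1.11361053e+00,  1.31105618e-01,  1.48912412e+00, -3.29687339e-05,
        1.52300224e+00, -8.53768442e-02]), 'joint_velocities': array([-1.47604243e-03, -1.35215439e-03, -2.17807203e-03, -6.59261008e-05,
        2.24390307e-03,  1.01556839e-04]), 'joint_torque': array([ 6.31968160e-04, -5.70947242e+01, -5.01944733e+01, -2.96569006e-04,
        8.04671872e-03, -1.86982300e-05]), 'eef_pos': array([217.74737045, 558.58302391, 230.36279769]), 'tcp_rot': array([-2.03779102e-04,  1.84834653e-01,  9.82769291e-01, -7.94098355e-04]), 'wrist_force': array([ 0.55157109, -0.35449634,  0.07822713]), 'wrist_torque': array([0.01834946, 0.01412338, 0.046636  ]), 'gripper_force': 0.0, 'finger_gap': 85.3184928361502}
```

View pics/scene0.png

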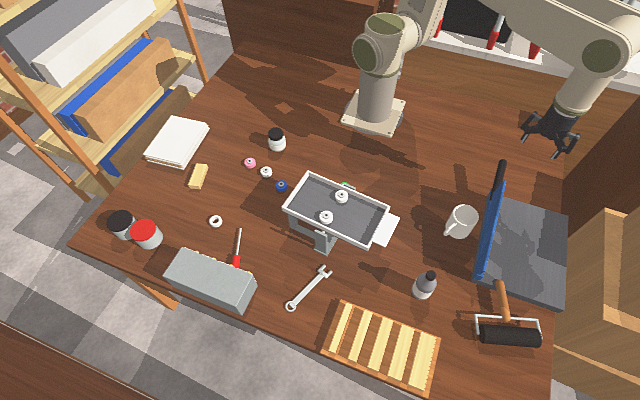

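View pics/top0.png

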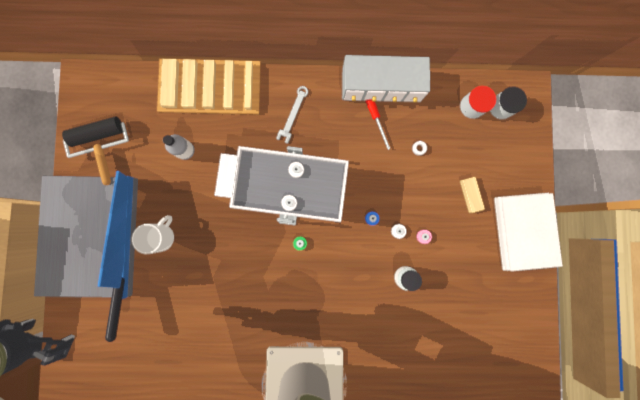

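The scene view shows the tray at about (337,210), with its lip at (385,231). In the top view the stray white wheel is at (399,231), between the blue (372,218) and pink (424,237) look-alikes. The lip is at (227,177) and the wheels in the tray are at (296,170) and (289,203). I'll enlarge the tray and the stray next.

```bash
python3 - <<'E'
from h import *
t=cv2.imread("pics/top0.png")
cv2.imwrite("pics/c1.png",cv2.resize(t[140:260,205:365],None,fx=5,fy=5,interpolation=cv2.INTER_CUBIC))
a=cv2.resize(t[200:260,355:445],None,fx=8,fy=8,interpolation=cv2.INTER_CUBIC)
cv2.imwrite("pics/c2.png",a)
E
```

```text
(no output)
```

View pics/c1.png

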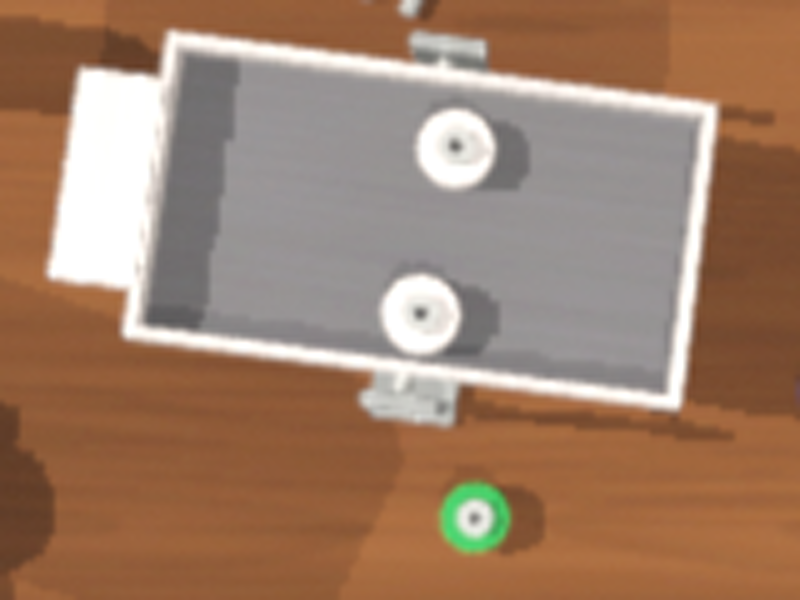

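View pics/c2.png

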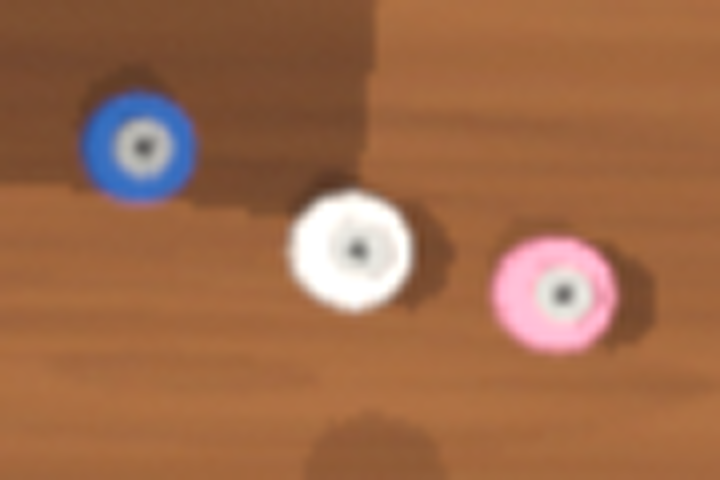

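The tray's wall-top corners in crop 1 are (168,35), (717,103), (680,410) and (124,338). The lip's outer edge runs from (82,68) to (50,276). In crop 2 the stray's rim centre is (351,249), with the blue wheel at (140,147) and the pink at (556,294).

```bash
python3 - <<'E'
from h import *
def c1(x,y):return 205+(x+.5)/5-.5,140+(y+.5)/5-.5
def c2(x,y):return 355+(x+.5)/8-.5,200+(y+.5)/8-.5
P=np.array([ray("top",*c1(*p),136) for p in[(168,35),(717,103),(680,410),(124,338)]])
print(P,P.mean(0));d=(P[1]+P[2]-P[0]-P[3])/2;print("len",np.linalg.norm(d),np.linalg.norm(P[0]-P[3]),"ang",np.arctan2(d[1],d[0]))
c=P.mean(0)[:2];d=d[:2]/np.linalg.norm(d[:2]);n=np.array([-d[1],d[0]])
L=[ray("top",*c1(*p),138)[:2] for p in[(82,68),(50,276),(160,78),(128,288)]]
for l in L: print("lip",(l-c)@d,(l-c)@n)
print("lipc",c-165*d,"rear target",c+105*d)
for p in[(455,148),(421,314)]:
    w=ray("top",*c1(*p),128)[:2];print("w",w,(w-c)@d,(w-c)@n)
for p in[(351,249),(140,147),(556,294)]: print("stray,b,p",ray("top",*c2(*p),14)[:2])
im=cv2.imread("pics/scene0.png")
s=proj("scene",[*ray("top",*c2(351,249),14)[:2],14]);print(s)
# segment white blob in scene near s
x,y=s.round().astype(int)
m=(im[y-12:y+13,x-12:x+13].min(2)>130).astype(np.uint8)
k,lab,st,ce=cv2.connectedComponentsWithStats(m);print(st,ce+[x-12,y-12])
for z in(0+12,):print([ray("scene",*(q+[x-12,y-12]),z)[:2] for q in ce[1:]])
for X in [*(c+s1*145*d+s2*80*n for s1 in(-1,1) for s2 in(-1,1))]: print("traycorner scene",proj("scene",[*X,136]))
E
```

```text
[[ 661.30520992  182.98615369  136.        ]
 [ 630.82731041 -105.18055293  136.        ]
 [ 469.45803893  -87.30230152  136.        ]
 [ 502.34687808  200.86568024  136.        ]] [565.98435933  47.84224487 136.        ]
len 289.9038705324637 159.9607099656334 ang -1.680304290387961
lip -186.08047210055923 56.612708723076665
lip -186.9140485242076 -53.04040571394819
lip -145.27484741635647 56.5887510240816
lip -146.31085857368382 -54.164101061144265
lipc [584.01708146 211.85389364] rear target [554.50899071 -56.52880435]
w [605.67372513  32.2236541 ] 11.187415268834823 41.15856988348105
w [517.71018381  48.3602761 ] 4.760919007594724 -48.041628089495184
stray,b,p [ 446.57873749 -268.45484061]
stray,b,p [ 482.80423691 -190.57160008]
stray,b,p [ 431.18100956 -344.14811274]
[266.28470469 170.59848796]
[[  0   0  25  25 513]
 [  0   0   2   8  12]
 [  6   7  13  11 100]] [[266.27290448 171.13645224]
 [254.33333333 162.83333333]
 [266.         171.28      ]]
[array([ 429.22720478, -327.22824733]), array([ 448.50398837, -268.95316409])]
traycorner scene [390.34726155 205.00910685]
traycorner scene [368.61705415 247.2127806 ]
traycorner scene [307.59236045 169.54262794]
traycorner scene [281.55303519 206.46804117]
```

```bash
cat >> h.py <<'E'
from scipy.spatial.transform import Rotation as Ro
def go(x,y,z,yang=None):
    s=ctrl.state();q=s["tcp_rot"];R=Ro.from_quat(np.r_[q[1:],q[0]]).as_matrix()
    p=s["eef_pos"];d=R.T@(np.array([x,y,z])-p)
    a=np.degrees(np.arctan2(R[1,1],R[0,1]))
    print("pos",p.round(1),"yang",a.round(2),"tilt",R[:,2].round(4),"move mm",d.round(1),"q",s["q"].round(2),"F",s["wrist_force"].round(1),"t",s["time"],"gap",s["finger_gap"])
    if yang is not None: print("twist",np.radians(a-yang).round(3))
E
python3 - <<'E'
from h import *
go(447.3,-268.6,100,-18.5)
def tri(a,b):
    A=[];B=[]
    for cam,p in(("top",a),("scene",b)):
        c=ctrl.calibration(cam);K,R,t=[np.array(c[k],float) for k in("camera_matrix","R","t")];C=-R.T@t.ravel();d=R.T@np.linalg.inv(K)@[*p,1.];d/=np.linalg.norm(d)
        M=np.eye(3)-np.outer(d,d);A.append(M);B.append(M@C)
    return np.linalg.solve(sum(A),sum(B))
print("handle ",tri((112,335),(503,163)), tri((118,282),(497,195)),"oil",tri((169,141),(431,275)),"jar",tri((411,281),(276,132)))
E
```

```text
pos [217.7 558.6 230.4] yang 68.7 tilt [-7.0e-04 -1.5e-03 -1.0e+00] move mm [-514.4 -687.1  131.4] q [ 1.11  0.13  1.49 -0.    1.52 -0.09] F [ 0.6 -0.4  0.1] t 0.1 gap 85.3184928361502
twist 1.522
handle  [162.30959794 510.44043898  87.3003898 ] [297.49355942 510.22478866  75.41241194] oil [674.13244382 366.71692195 127.87300054] jar [ 310.22135866 -287.81079464   74.9407412 ]
```

jog_arm --motion '[{"travel":[-0.0214,-0.0286,0]},{"travel":[-0.0214,-0.0286,0]},{"travel":[-0.0214,-0.0286,0]},{"travel":[-0.0214,-0.0286,0]},{"travel":[-0.0214,-0.0286,0]},{"travel":[-0.0214,-0.0286,0]},{"travel":[-0.0214,-0.0286,0]},{"travel":[-0.0214,-0.0286,0]},{"travel":[-0.0214,-0.0286,0]},{"travel":[-0.0214,-0.0286,0]},{"travel":[-0.0214,-0.0286,0]},{"travel":[-0.0214,-0.0286,0]}]' --jaw 75

```text
invalid input at $.motion[0]: expected keys travel, twist
```

jog_arm --motion '[{"travel":[-0.0214,-0.0286,0]},{"travel":[-0.0214,-0.0286,0]},{"travel":[-0.0214,-0.0286,0]},{"travel":[-0.0214,-0.0286,0]},{"travel":[-0.0214,-0.0286,0]},{"travel":[-0.0214,-0.0286,0]},{"travel":[-0.0214,-0.0286,0]},{"travel":[-0.0214,-0.0286,0]},{"travel":[-0.0214,-0.0286,0]},{"travel":[-0.0214,-0.0286,0]},{"travel":[-0.0214,-0.0286,0]},{"travel":[-0.0214,-0.0286,0]}]'

```text
invalid input at $.motion[0]: expected keys travel, twist
```

jog_arm --motion '[{"travel":[0,0,0.01],"twist":0.12},{"travel":[0,0,0.01],"twist":0.12},{"travel":[0,0,0.01],"twist":0.12},{"travel":[0,0,0.01],"twist":0.12},{"travel":[0,0,0.01],"twist":0.12},{"travel":[0,0,0.01],"twist":0.12},{"travel":[0,0,0.01],"twist":0.12},{"travel":[0,0,0.01],"twist":0.12},{"travel":[0,0,0.01],"twist":0.12},{"travel":[0,0,0.01],"twist":0.12},{"travel":[0,0,0.01],"twist":0.12},{"travel":[0,0,0.01],"twist":0.12}]'

```text
time: 1.1
eef_pos: [217.8, 558.6, 110.2]
tcp_rot: [0.0, 0.789, 0.615, -0.001]
wrist_force: [0.0, -1.0, -0.2]
finger_gap: 85.5
gripper_force: 0.0
```

```bash
python3 -c "
from h import *
go(447.3,-268.6,1,-18.5)"
```

```text
pos [217.8 558.6 110.2] yang -14.15 tilt [-5.e-04 -1.e-03 -1.e+00] move mm [-745.9  424.8  109.9] q [ 1.11  0.22  1.62 -0.    1.31  1.36] F [ 0.  -1.  -0.2] t 1.1 gap 85.50457272574558
twist 0.076
```

jog_arm --motion '[{"travel":[0,0,-0.04],"twist":0},{"travel":[0,0,-0.04],"twist":0},{"travel":[0,0,-0.04],"twist":0},{"travel":[-0.0311,0.0177,0],"twist":0},{"travel":[-0.0311,0.0177,0],"twist":0},{"travel":[-0.0311,0.0177,0],"twist":0},{"travel":[-0.0311,0.0177,0],"twist":0},{"travel":[-0.0311,0.0177,0],"twist":0},{"travel":[-0.0311,0.0177,0],"twist":0},{"travel":[-0.0311,0.0177,0],"twist":0},{"travel":[-0.0311,0.0177,0],"twist":0},{"travel":[-0.0311,0.0177,0],"twist":0}]' --jaw 75

```text
time: 2.1
eef_pos: [305.7, 247.5, 230.9]
tcp_rot: [0.0, 0.787, 0.617, -0.0]
wrist_force: [1.1, 0.2, -0.4]
finger_gap: 64.1
gripper_force: 0.0
```

jog_arm --motion '[{"travel":[-0.0311,0.0177,0],"twist":0},{"travel":[-0.0311,0.0177,0],"twist":0},{"travel":[-0.0311,0.0177,0],"twist":0},{"travel":[-0.0311,0.0177,0],"twist":0},{"travel":[-0.0311,0.0177,0],"twist":0},{"travel":[-0.0311,0.0177,0],"twist":0},{"travel":[-0.0311,0.0177,0],"twist":0},{"travel":[-0.0311,0.0177,0],"twist":0},{"travel":[-0.0311,0.0177,0],"twist":0},{"travel":[-0.0311,0.0177,0],"twist":0},{"travel":[-0.0311,0.0177,0],"twist":0},{"travel":[-0.0311,0.0177,0],"twist":0}]'

```text
time: 3.1
eef_pos: [422.9, -165.8, 230.9]
tcp_rot: [-0.0, 0.787, 0.617, -0.0]
wrist_force: [1.2, 0.5, 1.1]
finger_gap: 63.9
gripper_force: 0.0
```

jog_arm --motion '[{"travel":[-0.0311,0.0177,0],"twist":0},{"travel":[-0.0311,0.0177,0],"twist":0},{"travel":[-0.0311,0.0177,0],"twist":0},{"travel":[0,0,0.03],"twist":0.076},{"travel":[0,0,0.03],"twist":0},{"travel":[0,0,0.03],"twist":0},{"travel":[0,0,0.03],"twist":0},{"travel":[0,0,0],"twist":0}]'

```text
time: 3.77
eef_pos: [448.1, -264.3, 103.9]
tcp_rot: [-0.006, 0.81, 0.586, -0.002]
wrist_force: [-0.4, 0.9, -2.0]
finger_gap: 63.8
gripper_force: 0.0
```

```bash
python3 -c "
from h import *
go(447.3,-268.6,1,-18.5)"
```

```text
pos [ 448.1 -264.3  103.9] yang -18.18 tilt [-0.0095  0.007  -0.9999] move mm [ -4.7   1.7 102.9] q [-0.63  0.03  1.84  0.    1.29 -0.31] F [-0.4  0.9 -2. ] t 3.7667 gap 63.83048578502778
twist 0.006
```

jog_arm --motion '[{"travel":[0,0,0.02],"twist":0},{"travel":[0,0,0.02],"twist":0},{"travel":[0,0,0.02],"twist":0},{"travel":[0,0,0],"twist":0},{"travel":[0,0,0],"twist":0},{"travel":[0,0,0],"twist":0}]'

```text
time: 4.27
eef_pos: [453.2, -267.8, 53.3]
tcp_rot: [0.001, 0.81, 0.587, 0.0]
wrist_force: [-0.2, -0.6, 0.0]
finger_gap: 64.2
gripper_force: 0.0
```

```bash
python3 -c "
from h import *
go(447.3,-268.6,1,-18.5)
t=ctrl.snapshot('top');a=cv2.resize(t[190:270,345:455],None,fx=7,fy=7,interpolation=cv2.INTER_CUBIC);cv2.imwrite('pics/c3.png',a)"
```

```text
pos [ 453.2 -267.8   53.3] yang -18.16 tilt [ 0.0015 -0.0012 -1.    ] move mm [-2.5 -5.5 52.3] q [-0.63  0.09  1.87 -0.    1.18 -0.31] F [-0.2 -0.6  0. ] t 4.2667 gap 64.17451447771882
twist 0.006
```

View pics/c3.png

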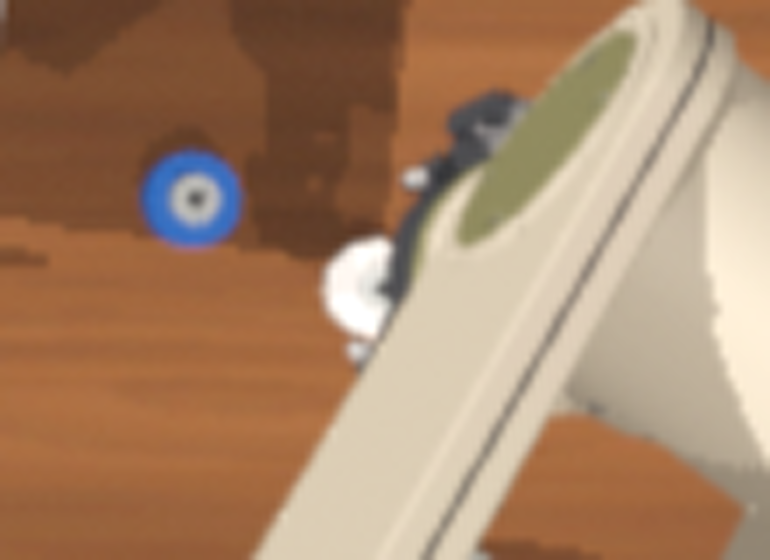

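The stray at (365,287) is still between the fingertips at (415,178) and (357,350). I'll correct by a few mm, descend and grip.

jog_arm --motion '[{"travel":[-0.0025,-0.0055,0],"twist":0},{"travel":[0,0,0.015],"twist":0},{"travel":[0,0,0.015],"twist":0},{"travel":[0,0,0.012],"twist":0},{"travel":[0,0,0.01],"twist":0},{"travel":[0,0,0],"twist":0},{"travel":[0,0,0],"twist":0}]'

```text
time: 4.9
eef_pos: [445.9, -267.6, -1.0]
tcp_rot: [-0.001, 0.81, 0.587, -0.0]
wrist_force: [0.5, 0.1, 0.7]
finger_gap: 64.2
gripper_force: 0.0
```

jog_arm --motion '[{"travel":[0,0,0],"twist":0},{"travel":[0,0,0],"twist":0},{"travel":[0,0,0],"twist":0},{"travel":[0,0,0],"twist":0},{"travel":[0,0,0],"twist":0},{"travel":[0,0,0],"twist":0}]' --jaw 30 --newtons 30

```text
time: 5.4
eef_pos: [447.2, -268.5, 0.5]
tcp_rot: [0.001, 0.81, 0.587, 0.0]
wrist_force: [-0.2, 0.3, 6.9]
finger_gap: 38.8
gripper_force: 30.4
```

```bash
python3 -c "
from h import *
go(447.3,-268.6,1,-18.5)"
```

```text
pos [ 447.2 -268.5    0.5] yang -18.16 tilt [ 0.0016 -0.0012 -1.    ] move mm [-0.1  0.1 -0.5] q [-0.64  0.16  1.9  -0.    1.07 -0.32] F [-0.2  0.3  6.9] t 5.4 gap 38.793094042724285
twist 0.006
```

jog_arm --motion '[{"travel":[0,0,-0.01],"twist":0},{"travel":[0,0,-0.03],"twist":0},{"travel":[0,0,-0.04],"twist":0},{"travel":[0,0,-0.04],"twist":0},{"travel":[0,0,-0.04],"twist":0},{"travel":[0,0,-0.025],"twist":-0.1},{"travel":[0,0,-0.015],"twist":-0.107},{"travel":[0,0,0],"twist":0},{"travel":[0,0,0],"twist":0}]'

```text
time: 6.15
eef_pos: [446.7, -268.2, 200.4]
tcp_rot: [0.001, 0.746, 0.666, 0.0]
wrist_force: [-0.3, 0.1, -1.5]
finger_gap: 38.6
gripper_force: 30.4
```

```bash
python3 -c "
from h import *
go(554.5,-56.5,180,-6.3)"
```

```text
pos [ 446.7 -268.2  200.4] yang -6.46 tilt [ 0.0018 -0.0014 -1.    ] move mm [222.5  83.2  20.3] q [-0.64 -0.07  1.75 -0.    1.46 -0.53] F [-0.3  0.1 -1.5] t 6.15 gap 38.620958188192425
twist -0.003
```

jog_arm --motion '[{"travel":[0.018,0.007,0],"twist":0},{"travel":[0.027,0.01,0],"twist":0},{"travel":[0.027,0.01,0],"twist":0},{"travel":[0.027,0.01,0],"twist":0},{"travel":[0.027,0.01,0],"twist":0},{"travel":[0.027,0.01,0],"twist":0},{"travel":[0.027,0.01,0],"twist":0},{"travel":[0.024,0.009,0.01],"twist":0},{"travel":[0.0185,0.0072,0.01],"twist":0},{"travel":[0,0,0.01],"twist":0},{"travel":[0,0,0.01],"twist":0},{"travel":[0,0,0],"twist":0}]'

```text
time: 7.15
eef_pos: [550.7, -55.8, 154.8]
tcp_rot: [-0.003, 0.745, 0.667, -0.002]
wrist_force: [-1.3, 0.3, -0.6]
finger_gap: 38.8
gripper_force: 30.4
```

jog_arm --motion '[{"travel":[0,0,0],"twist":0},{"travel":[0,0,0],"twist":0}]'

```text
time: 7.32
eef_pos: [553.0, -56.9, 159.2]
tcp_rot: [-0.0, 0.746, 0.666, -0.0]
wrist_force: [-0.4, -0.2, -0.3]
finger_gap: 38.9
gripper_force: 30.4
```

```bash
python3 -c "
from h import *
go(554.5,-56.5,115.5,-6.3)
t=ctrl.snapshot('scene');a=cv2.resize(t[150:270,260:420],None,fx=5,fy=5,interpolation=cv2.INTER_CUBIC);cv2.imwrite('pics/c4.png',a)"
```

```text
pos [553.  -56.9 159.2] yang -6.42 tilt [-5.e-04 -1.e-04 -1.e+00] move mm [ 0.5  1.4 43.7] q [-0.19  0.06  1.7  -0.    1.39 -0.08] F [-0.4 -0.2 -0.3] t 7.3167 gap 38.909460177161684
twist -0.002
```

View pics/c4.png

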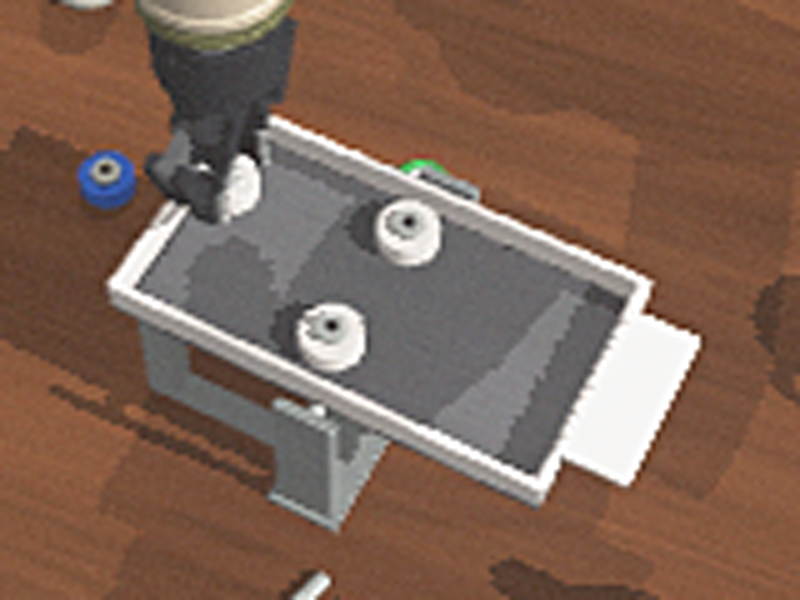

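The stray is held over the rear end of the tray, around (240,185) in the crop, and the two tray wheels haven't moved. I'll compare its visible outline with a flat wheel to see whether it has tilted.

```bash
python3 - <<'E'
from h import *
t=cv2.imread("pics/c4.png")
big=cv2.resize(t[80:260,100:340],None,fx=3,fy=3,interpolation=cv2.INTER_CUBIC)
a=np.linspace(0,2*np.pi,60)
def f(X):
    p=proj("scene",X);p=((p-[260,150]+.5)*5-.5);return ((p-[100,80])*3).astype(int)
for z,r in((158.5,20),(174.5,20),(179.5,10)):
    pts=np.array([f([553+r*np.cos(k),-57+r*np.sin(k),z]) for k in a]);cv2.polylines(big,[pts],True,(0,0,255),1)
cv2.imwrite("pics/c5.png",big)
E
```

```text
(no output)
```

View pics/c5.png

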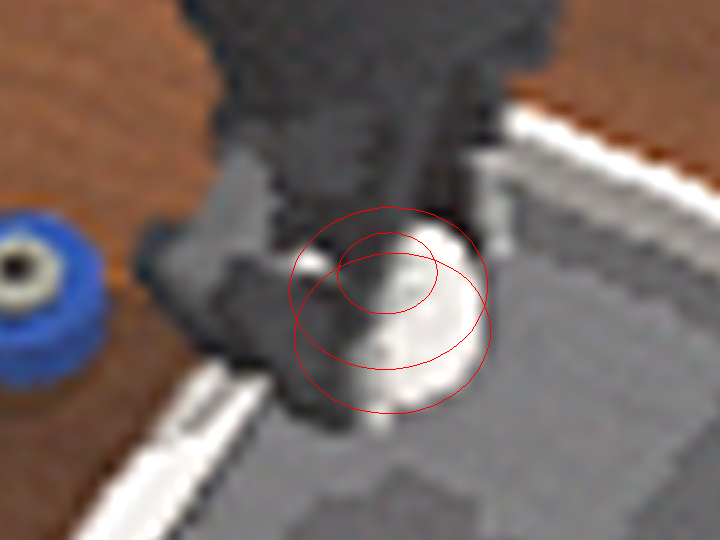

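The outline matches a flat wheel, so I'll lower it.

jog_arm --motion '[{"travel":[0.0005,0.0014,0.012],"twist":0},{"travel":[0,0,0.012],"twist":0},{"travel":[0,0,0.008],"twist":0},{"travel":[0,0,0.005],"twist":0},{"travel":[0,0,0.003],"twist":0},{"travel":[0,0,0.001],"twist":0},{"travel":[0,0,0],"twist":0},{"travel":[0,0,0],"twist":0},{"travel":[0,0,0],"twist":0}]'

```text
time: 8.12
eef_pos: [555.3, -55.5, 118.9]
tcp_rot: [0.0, 0.745, 0.667, 0.0]
wrist_force: [-0.6, -0.0, -0.4]
finger_gap: 38.5
gripper_force: 30.4
```

jog_arm --motion '[{"travel":[0,0,0.001],"twist":0},{"travel":[0,0,0.001],"twist":0},{"travel":[0,0,0.001],"twist":0},{"travel":[0,0,0],"twist":0},{"travel":[0,0,0],"twist":0}]'

```text
time: 8.53
eef_pos: [554.8, -55.5, 115.2]
tcp_rot: [-0.0, 0.745, 0.667, -0.0]
wrist_force: [-0.6, -0.7, -0.5]
finger_gap: 38.7
gripper_force: 30.4
```

jog_arm --motion '[{"travel":[0,0,0.0006],"twist":0},{"travel":[0,0,0.0002],"twist":0},{"travel":[0,0,0],"twist":0},{"travel":[0,0,0],"twist":0}]'

```text
time: 8.87
eef_pos: [554.9, -55.5, 114.5]
tcp_rot: [-0.0, 0.745, 0.667, -0.0]
wrist_force: [-0.5, -0.3, -0.8]
finger_gap: 38.4
gripper_force: 30.4
```

jog_arm --motion '[{"travel":[0,0,0],"twist":0},{"travel":[0,0,0],"twist":0},{"travel":[0,0,0],"twist":0},{"travel":[0,0,0],"twist":0},{"travel":[0,0,0],"twist":0}]' --jaw 70

```text
time: 9.28
eef_pos: [554.9, -55.5, 114.5]
tcp_rot: [0.0, 0.745, 0.667, 0.0]
wrist_force: [-0.0, 0.2, -0.6]
finger_gap: 59.6
gripper_force: 0.0
```

jog_arm --motion '[{"travel":[0,0,-0.005],"twist":0},{"travel":[0,0,-0.015],"twist":0},{"travel":[0,0,-0.03],"twist":0},{"travel":[0,0,-0.03],"twist":0},{"travel":[0,0,-0.03],"twist":0},{"travel":[0,0,0],"twist":0},{"travel":[0,0,0],"twist":0}]'

```text
time: 9.87
eef_pos: [556.6, -55.8, 227.8]
tcp_rot: [0.002, 0.745, 0.667, 0.002]
wrist_force: [-0.1, 1.1, -0.2]
finger_gap: 59.9
gripper_force: 0.0
```

```bash
python3 -c "
from h import *
go(584,211.9,200,-6.3)"
```

```text
pos [556.6 -55.8 227.8] yang -6.3 tilt [ 0.0055 -0.0011 -1.    ] move mm [269.1  -2.3  27.6] q [-0.19  0.02  1.61 -0.    1.51 -0.08] F [-0.1  1.1 -0.2] t 9.8667 gap 59.89911245422311
twist -0.0
```

jog_arm --motion '[{"travel":[0.02,0,0],"twist":0},{"travel":[0.03,0,0],"twist":0},{"travel":[0.03,0,0],"twist":0},{"travel":[0.03,0,0],"twist":0},{"travel":[0.03,0,0],"twist":0},{"travel":[0.03,0,0],"twist":0},{"travel":[0.03,0,0],"twist":0},{"travel":[0.03,0,0],"twist":0},{"travel":[0.025,-0.001,0],"twist":0},{"travel":[0.014,-0.001,0],"twist":0},{"travel":[0,0,0.02],"twist":0},{"travel":[0,0,0.02],"twist":0}]' --jaw 0

```text
time: 10.87
eef_pos: [582.8, 213.1, 184.5]
tcp_rot: [0.0, 0.744, 0.668, 0.001]
wrist_force: [0.5, -0.4, -1.1]
finger_gap: 0.1
gripper_force: 0.0
```

jog_arm --motion '[{"travel":[0,0,0.01],"twist":0},{"travel":[0,0,0],"twist":0},{"travel":[0,0,0],"twist":0},{"travel":[0,0,0],"twist":0}]'

```text
time: 11.2
eef_pos: [583.0, 211.7, 175.5]
tcp_rot: [0.0, 0.745, 0.667, 0.0]
wrist_force: [0.3, 0.8, -0.8]
finger_gap: -0.1
gripper_force: 0.0
```

```bash
python3 -c "
from h import *
go(584,211.9,141,-6.3)
for n,(r0,r1,c0,c1) in dict(top=(140,260,205,365),scene=(150,270,260,420)).items():
  t=ctrl.snapshot(n);cv2.imwrite('pics/d_%s.png'%n,cv2.resize(t[r0:r1,c0:c1],None,fx=5,fy=5,interpolation=cv2.INTER_CUBIC))
cv2.imwrite('pics/d.png',cv2.resize(np.hstack([cv2.imread('pics/d_top.png'),cv2.imread('pics/d_scene.png')]),(800,300),interpolation=cv2.INTER_AREA))"
```

```text
pos [583.  211.7 175.5] yang -6.34 tilt [ 1.e-03  2.e-04 -1.e+00] move mm [ 0.3  1.  34.5] q [ 0.27  0.21  1.5  -0.    1.43  0.38] F [ 0.3  0.8 -0.8] t 11.2 gap -0.05173067958800259
twist -0.001
```

View pics/d.png

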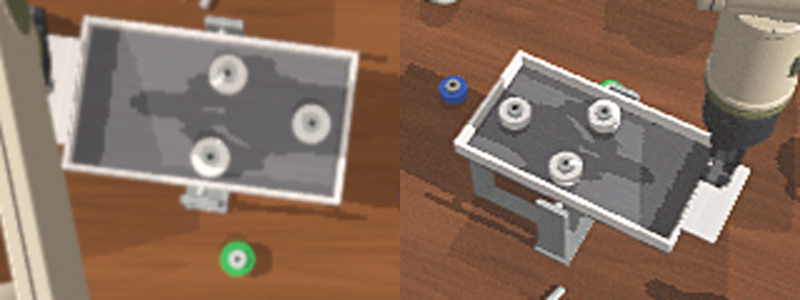

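The stray now lies flat at the rear of the tray, at (311,122) in the left half, and the closed fingers are above the lip. I'll go down to contact.

jog_arm --motion '[{"travel":[0,0,0.012],"twist":0},{"travel":[0,0,0.01],"twist":0},{"travel":[0,0,0.006],"twist":0},{"travel":[0,0,0.003],"twist":0},{"travel":[0,0,0.002],"twist":0},{"travel":[0,0,0.001],"twist":0},{"travel":[0,0,0],"twist":0},{"travel":[0,0,0],"twist":0}]'

```text
time: 11.97
eef_pos: [582.6, 212.2, 140.8]
tcp_rot: [0.0, 0.745, 0.667, 0.0]
wrist_force: [-0.1, 0.1, 0.0]
finger_gap: -0.1
gripper_force: 0.0
```

jog_arm --motion '[{"travel":[0,0,0.001],"twist":0},{"travel":[0,0,0.001],"twist":0},{"travel":[0,0,0.001],"twist":0},{"travel":[0,0,0.001],"twist":0},{"travel":[0,0,0.001],"twist":0},{"travel":[0,0,0.001],"twist":0},{"travel":[0,0,0],"twist":0},{"travel":[0,0,0],"twist":0}]'

```text
time: 12.63
eef_pos: [582.7, 212.5, 134.9]
tcp_rot: [0.0, 0.745, 0.667, 0.001]
wrist_force: [0.3, 3.4, 3.3]
finger_gap: -0.1
gripper_force: 2.0
```

jog_arm --motion '[{"travel":[0,0,0.002],"twist":0},{"travel":[0,0,0.003],"twist":0},{"travel":[0,0,0.003],"twist":0},{"travel":[0,0,0.003],"twist":0},{"travel":[0,0,0.003],"twist":0},{"travel":[0,0,0.003],"twist":0},{"travel":[0,0,0.002],"twist":0},{"travel":[0,0,0],"twist":0},{"travel":[0,0,0],"twist":0}]'

```text
time: 13.38
eef_pos: [582.3, 211.9, 115.3]
tcp_rot: [-0.0, 0.745, 0.667, -0.0]
wrist_force: [0.1, 2.6, 3.5]
finger_gap: 0.0
gripper_force: 2.1
```

jog_arm --motion '[{"travel":[0,0,0.002],"twist":0},{"travel":[0,0,0.003],"twist":0},{"travel":[0,0,0.003],"twist":0},{"travel":[0,0,0.003],"twist":0},{"travel":[0,0,0.003],"twist":0},{"travel":[0,0,0.002],"twist":0},{"travel":[0,0,0],"twist":0},{"travel":[0,0,0],"twist":0}]'

```text
time: 14.05
eef_pos: [582.4, 211.8, 99.3]
tcp_rot: [0.0, 0.745, 0.667, -0.0]
wrist_force: [0.2, -0.9, 4.5]
finger_gap: 0.1
gripper_force: 2.0
```

jog_arm --motion '[{"travel":[0,0,0.001],"twist":0},{"travel":[0,0,0.001],"twist":0},{"travel":[0,0,0.001],"twist":0},{"travel":[0,0,0],"twist":0},{"travel":[0,0,0],"twist":0}]'

```text
time: 14.47
eef_pos: [582.4, 211.9, 96.4]
tcp_rot: [0.0, 0.745, 0.667, -0.0]
wrist_force: [-0.2, -1.2, 3.4]
finger_gap: 0.0
gripper_force: 1.7
```

jog_arm --motion '[{"travel":[0,0,0.001],"twist":0},{"travel":[0,0,0.001],"twist":0},{"travel":[0,0,0.001],"twist":0},{"travel":[0,0,0],"twist":0},{"travel":[0,0,0],"twist":0}]'

```text
time: 14.88
eef_pos: [582.4, 212.1, 93.3]
tcp_rot: [-0.0, 0.745, 0.667, -0.0]
wrist_force: [0.2, -1.5, 4.0]
finger_gap: 0.0
gripper_force: 1.4
```

jog_arm --motion '[{"travel":[0,0,0.001],"twist":0},{"travel":[0,0,0.001],"twist":0},{"travel":[0,0,0.001],"twist":0},{"travel":[0,0,0],"twist":0},{"travel":[0,0,0],"twist":0}]'

```text
time: 15.3
eef_pos: [582.4, 212.1, 90.4]
tcp_rot: [-0.0, 0.745, 0.667, -0.0]
wrist_force: [0.5, 0.5, 2.3]
finger_gap: 0.1
gripper_force: 1.3
```

jog_arm --motion '[{"travel":[0,0,0.001],"twist":0},{"travel":[0,0,0.001],"twist":0},{"travel":[0,0,0.001],"twist":0},{"travel":[0,0,0],"twist":0},{"travel":[0,0,0],"twist":0}]'

```text
time: 15.72
eef_pos: [582.4, 212.1, 87.4]
tcp_rot: [-0.0, 0.745, 0.667, -0.0]
wrist_force: [0.1, -0.7, 3.6]
finger_gap: -0.1
gripper_force: 1.3
```

jog_arm --motion '[{"travel":[0,0,0.001],"twist":0},{"travel":[0,0,0.001],"twist":0},{"travel":[0,0,0.001],"twist":0},{"travel":[0,0,0],"twist":0},{"travel":[0,0,0],"twist":0}]'

```text
time: 16.13
eef_pos: [582.4, 212.1, 84.4]
tcp_rot: [-0.0, 0.745, 0.667, -0.0]
wrist_force: [1.3, -0.2, 3.2]
finger_gap: -0.2
gripper_force: 1.4
```

jog_arm --motion '[{"travel":[0,0,0.001],"twist":0},{"travel":[0,0,0.001],"twist":0},{"travel":[0,0,0.001],"twist":0},{"travel":[0,0,0],"twist":0},{"travel":[0,0,0],"twist":0}]'

```text
time: 16.55
eef_pos: [582.4, 212.1, 81.4]
tcp_rot: [-0.0, 0.745, 0.667, 0.0]
wrist_force: [0.0, -0.6, 3.1]
finger_gap: -0.1
gripper_force: 1.4
```

jog_arm --motion '[{"travel":[0,0,0.001],"twist":0},{"travel":[0,0,0.001],"twist":0},{"travel":[0,0,0.001],"twist":0},{"travel":[0,0,0],"twist":0},{"travel":[0,0,0],"twist":0}]'

```text
time: 16.97
eef_pos: [582.5, 212.1, 78.5]
tcp_rot: [-0.0, 0.745, 0.667, 0.0]
wrist_force: [-0.3, -0.4, 3.7]
finger_gap: 0.3
gripper_force: 1.4
```

jog_arm --motion '[{"travel":[0,0,0.001],"twist":0},{"travel":[0,0,0.001],"twist":0},{"travel":[0,0,0.001],"twist":0},{"travel":[0,0,0],"twist":0},{"travel":[0,0,0],"twist":0}]'

```text
time: 17.38
eef_pos: [582.4, 212.1, 75.4]
tcp_rot: [-0.0, 0.745, 0.667, -0.0]
wrist_force: [0.1, -0.9, 2.9]
finger_gap: 0.3
gripper_force: 1.5
```

jog_arm --motion '[{"travel":[0,0,0.001],"twist":0},{"travel":[0,0,0.001],"twist":0},{"travel":[0,0,0.001],"twist":0},{"travel":[0,0,0],"twist":0},{"travel":[0,0,0],"twist":0}]'

```text
time: 17.8
eef_pos: [582.4, 212.1, 72.4]
tcp_rot: [-0.0, 0.745, 0.667, -0.0]
wrist_force: [0.2, -0.6, 2.6]
finger_gap: -0.1
gripper_force: 1.5
```

jog_arm --motion '[{"travel":[0,0,0.001],"twist":0},{"travel":[0,0,0.001],"twist":0},{"travel":[0,0,0.001],"twist":0},{"travel":[0,0,0],"twist":0},{"travel":[0,0,0],"twist":0}]'

```text
time: 18.22
eef_pos: [582.6, 212.1, 70.1]
tcp_rot: [0.0, 0.745, 0.667, 0.0]
wrist_force: [-1.3, -0.8, 8.1]
finger_gap: 0.1
gripper_force: 3.4
```

jog_arm --motion '[{"travel":[0,0,0.001],"twist":0},{"travel":[0,0,0.0005],"twist":0},{"travel":[0,0,0.0005],"twist":0},{"travel":[0,0,0],"twist":0},{"travel":[0,0,0],"twist":0}]'

```text
time: 18.63
eef_pos: [582.9, 212.3, 68.8]
tcp_rot: [0.0, 0.745, 0.667, 0.001]
wrist_force: [-3.3, -2.0, 11.6]
finger_gap: 0.2
gripper_force: 5.0
```

jog_arm --motion '[{"travel":[0,0,0.0005],"twist":0},{"travel":[0,0,0.0005],"twist":0},{"travel":[0,0,0.0005],"twist":0},{"travel":[0,0,0],"twist":0},{"travel":[0,0,0],"twist":0}]'

```text
time: 19.05
eef_pos: [583.1, 212.4, 67.8]
tcp_rot: [0.0, 0.745, 0.667, 0.001]
wrist_force: [-4.1, -2.3, 15.0]
finger_gap: 0.1
gripper_force: 6.2
```

Force is 15 N on the buffer. I'll hold it for about 2 s.

jog_arm --motion '[{"travel":[0,0,0],"twist":0},{"travel":[0,0,0],"twist":0},{"travel":[0,0,0],"twist":0},{"travel":[0,0,0],"twist":0},{"travel":[0,0,0],"twist":0},{"travel":[0,0,0],"twist":0},{"travel":[0,0,0],"twist":0},{"travel":[0,0,0],"twist":0},{"travel":[0,0,0],"twist":0},{"travel":[0,0,0],"twist":0},{"travel":[0,0,0],"twist":0},{"travel":[0,0,0],"twist":0}]'

```text
time: 20.05
eef_pos: [583.1, 212.4, 67.8]
tcp_rot: [0.0, 0.745, 0.667, 0.001]
wrist_force: [-4.4, -0.4, 14.6]
finger_gap: -0.0
gripper_force: 6.2
```

jog_arm --motion '[{"travel":[0,0,0],"twist":0},{"travel":[0,0,0],"twist":0},{"travel":[0,0,0],"twist":0},{"travel":[0,0,0],"twist":0},{"travel":[0,0,0],"twist":0},{"travel":[0,0,0],"twist":0},{"travel":[0,0,0],"twist":0},{"travel":[0,0,0],"twist":0},{"travel":[0,0,0],"twist":0}]'

```text
time: 20.8
eef_pos: [583.1, 212.4, 67.9]
tcp_rot: [0.0, 0.745, 0.667, 0.001]
wrist_force: [-4.4, -1.9, 15.8]
finger_gap: -0.2
gripper_force: 6.2
```

```bash
python3 -c "
from h import *
t=ctrl.snapshot('scene');cv2.imwrite('pics/e.png',cv2.resize(t[150:270,260:420],None,fx=5,fy=5,interpolation=cv2.INTER_CUBIC))"
```

```text
(no output)
```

View pics/e.png

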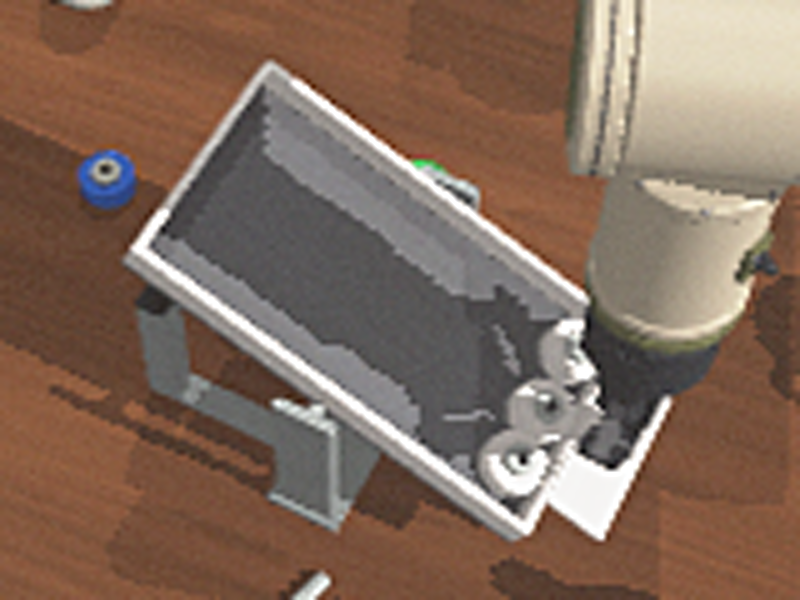

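All three wheels are gathered at the lip end, around (520,465), (550,410) and (570,350). I'll let the tray rise slowly under the fingers.

jog_arm --motion '[{"travel":[0,0,-0.001],"twist":0},{"travel":[0,0,-0.001],"twist":0},{"travel":[0,0,-0.001],"twist":0},{"travel":[0,0,-0.001],"twist":0},{"travel":[0,0,-0.001],"twist":0},{"travel":[0,0,-0.0015],"twist":0},{"travel":[0,0,-0.002],"twist":0},{"travel":[0,0,-0.002],"twist":0},{"travel":[0,0,-0.0025],"twist":0},{"travel":[0,0,-0.0025],"twist":0},{"travel":[0,0,-0.0025],"twist":0},{"travel":[0,0,-0.0025],"twist":0}]'

```text
time: 21.85
eef_pos: [582.3, 212.1, 86.6]
tcp_rot: [-0.0, 0.745, 0.667, -0.0]
wrist_force: [0.0, 3.5, 2.5]
finger_gap: 0.1
gripper_force: 1.7
```

jog_arm --motion '[{"travel":[0,0,-0.0025],"twist":0},{"travel":[0,0,-0.0025],"twist":0},{"travel":[0,0,-0.0025],"twist":0},{"travel":[0,0,-0.0025],"twist":0},{"travel":[0,0,-0.0025],"twist":0},{"travel":[0,0,-0.0025],"twist":0},{"travel":[0,0,-0.0025],"twist":0},{"travel":[0,0,-0.0025],"twist":0},{"travel":[0,0,-0.0025],"twist":0},{"travel":[0,0,-0.0025],"twist":0},{"travel":[0,0,-0.0025],"twist":0},{"travel":[0,0,-0.0025],"twist":0}]'

```text
time: 22.85
eef_pos: [582.4, 211.9, 116.7]
tcp_rot: [0.0, 0.745, 0.667, -0.0]
wrist_force: [0.5, 1.7, 2.7]
finger_gap: -0.1
gripper_force: 1.3
```

jog_arm --motion '[{"travel":[0,0,-0.002],"twist":0},{"travel":[0,0,-0.002],"twist":0},{"travel":[0,0,-0.002],"twist":0},{"travel":[0,0,-0.002],"twist":0},{"travel":[0,0,-0.0015],"twist":0},{"travel":[0,0,-0.0015],"twist":0},{"travel":[0,0,-0.0015],"twist":0},{"travel":[0,0,-0.001],"twist":0},{"travel":[0,0,-0.001],"twist":0},{"travel":[0,0,-0.001],"twist":0},{"travel":[0,0,-0.001],"twist":0},{"travel":[0,0,-0.001],"twist":0}]'

```text
time: 23.85
eef_pos: [582.4, 212.1, 134.0]
tcp_rot: [-0.0, 0.745, 0.667, -0.0]
wrist_force: [0.4, -0.8, 1.3]
finger_gap: 0.0
gripper_force: 0.8
```

jog_arm --motion '[{"travel":[0,0,-0.001],"twist":0},{"travel":[0,0,-0.001],"twist":0},{"travel":[0,0,-0.001],"twist":0},{"travel":[0,0,-0.001],"twist":0},{"travel":[0,0,-0.001],"twist":0},{"travel":[0,0,-0.001],"twist":0},{"travel":[0,0,-0.001],"twist":0},{"travel":[0,0,0],"twist":0},{"travel":[0,0,0],"twist":0},{"travel":[0,0,0],"twist":0}]'

```text
time: 24.68
eef_pos: [582.4, 212.1, 140.9]
tcp_rot: [-0.0, 0.745, 0.667, -0.0]
wrist_force: [-0.8, -0.7, 0.4]
finger_gap: 0.2
gripper_force: 0.0
```

Released. I'll retreat upwards and check.

jog_arm --motion '[{"travel":[0,0,-0.01],"twist":0},{"travel":[0,0,-0.02],"twist":0},{"travel":[0,0,-0.03],"twist":0},{"travel":[0,0,-0.03],"twist":0},{"travel":[0.03,0,-0.02],"twist":0},{"travel":[0.04,0,0],"twist":0},{"travel":[0.04,0,0],"twist":0},{"travel":[0.03,0,0],"twist":0},{"travel":[0.01,0,0],"twist":0},{"travel":[0,0,0],"twist":0},{"travel":[0,0,0],"twist":0},{"travel":[0,0,0],"twist":0}]'

```text
time: 25.68
eef_pos: [599.1, 359.9, 251.2]
tcp_rot: [0.0, 0.745, 0.667, -0.0]
wrist_force: [-0.8, 0.6, -0.1]
finger_gap: 0.3
gripper_force: 0.0
```

```bash
python3 -c "
from h import *
t=ctrl.snapshot('top');s=ctrl.snapshot('scene')
a=cv2.resize(t[140:260,205:445],(800,400),interpolation=cv2.INTER_CUBIC)
cv2.imwrite('pics/f.png',np.vstack([cv2.resize(t[140:260,205:445],(560,280),interpolation=cv2.INTER_CUBIC),cv2.resize(s[130:270,230:510],(560,280),interpolation=cv2.INTER_CUBIC)]))
print(ctrl.state()['joint_velocities'].round(3),ctrl.state()['time'])"
```

```text
[-0.001 -0.002  0.001  0.001 -0.     0.001] 25.7833
```

View pics/f.png

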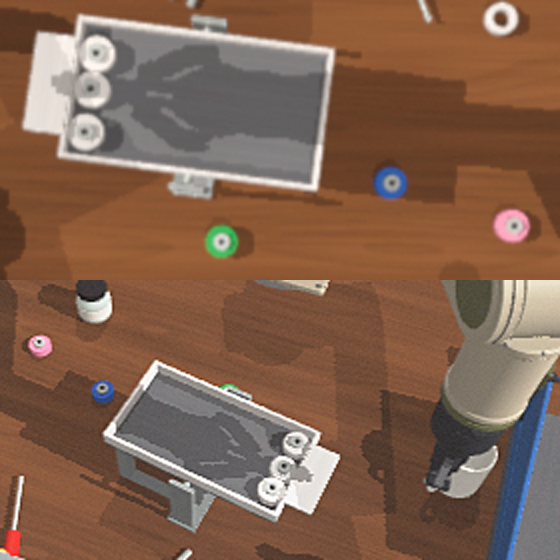

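The tray is level with all three wheels lying flat against the lip wall, at (96,52), (91,89) and (86,131) in the top view. The arm is clear and the look-alikes haven't moved.

```bash
python3 -c "
from h import *
print(ctrl.close_job())"
```

```text
the job is handed in; nothing more can be done
None
```

I handed the job in at about 26 s: all three wheels lie flat at the lip end of the level tray after a steady press of about 15 N held for about 2 s, and the bystanders I could see in the last picture hadn't moved.

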